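Clip the bamboo ring into its sample holder and show it to the inspection camera

ROBOT

A 6-joint arm with a two-finger parallel gripper is mounted at the origin on the work surface; the furniture and walls round the work are solid. World frame = base frame: x ahead of the robot, y to its left, z up, the work surface at z = 0. Lengths are in mm, angles in rad, forces in N, time in s.
With the tool pointing down it reaches from about 350 to 775 mm from the base axis. Payload 7.3 kg.
Tool frame: the origin (TCP) lies at the very end of the fingers, on their centre line; the grasp point (between the pads) lies bot.grip_point_offset behind it (bot.grip_point_offset is the distance from the TCP to the grasp point, in mm); z points along the fingers, y is the line along which they close (so a half turn about z gives the same grasp; the last joint's range is limited). The gripper opens to 92 mm and grips with 3 to 60 N. Pads are 19 mm wide; open, the fingers measure 130 mm over their backs; the gripper's body (75 mm by 190 mm) begins 47 mm behind the grasp point.
Start: joints at [-1.296, 0.342, 1.524, -0, 1.275, -0.146], TCP at [214.482, -479.213, 201.541] pointing down, gripper open.
Joint ranges: [-2.53, 2.53], [-0.77, 2.02], [0.04, 2.7], [-1, 4.14], [0.28, 2.66], [-3.11, 3.11]. Speed limits (rad/s): [2.57, 2.57, 3.14, 3.14, 3.14, 3.14].

INTERFACE

Orientations are given as [roll, pitch, yaw] about the fixed x, y, z axes, in that order (R = Rz(yaw) Ry(pitch) Rx(roll)).
In Python, from plant import bot gives the robot as it stands. The module is installed in compiled form; this text tells all that it offers.
- The arm moves only by the tool carry_out, never from a script. Its argument "plan" is a list of rows, each an object of numbers: "tx", "ty", "tz": the shift along the world's x, y, z in mm; "rx", "ry", "rz": the turn, a rotation vector about the world's x, y, z in rad. A call has 1 to 12 rows; each row shifts and turns the commanded pose from where the row before left it; what a row does not reach is not made up. A row lasts 1/10 s, in which the tool goes at most 50 mm and 8.59 degrees, less where a joint would pass 70% of its speed; a pose out of reach is approached as far as the arm can. A call with a gripper value outside its range is refused whole. "gripper" is the closure, from 0 (fully open) to 1 (shut), set as the call begins (left out, the last holds). The fingers move at their own pace and stop on an object; the grip force is fixed at half the most. Time passes only in rows, so rows that do not move let the fingers close. It gives the time, the measured TCP pose, the force, the opening and the grip force at its end, in the units of the state.
- bot.get_obs(): the state, without advancing time (a new reading comes with each control period).
- bot.capture(name): name is "side" or "top"; returns the picture (384x512x3 uint8, red, green, blue); there is no depth.
- bot.camera_model(name): a dict with "camera_matrix" (3x3 intrinsics, pixels), "R" (3x3) and "t" (3): a world point X has camera coordinates R X + t. Camera axes: x right, y down, z forward; pixel columns grow to the right and rows downward; lengths in mm; the calibration is good to about 2 mm. A picture is of the moment at which its call begins. camera_model takes no time and is no camera call.
- bot.close_job(): hands the job in; it is judged then, once.
The state is a dict: "time": time; "joint_positions": joint angles; "dq": joint speeds; "tau": joint torques, N m; "tool_pos": TCP position; "tcp_rot": TCP orientation; "contact_force": force on the tool from outside, world axes, zero at the start; "moment": the same for the moment, N m; "grip_width": finger opening in mm; "finger_force": force on a finger pad.
Only numpy, scipy, OpenCV 4.12 (cv2) and the standard library are available. Lean on these libraries where they do the work, as an engineer would, in place of code of your own. Each camera call takes 0.05 s, during which the arm holds its last target. There are 200 camera calls.

TASK

Swing the steel keeper of the small wooden sample holder down over the bamboo ring until it rests in its catch while the holder still stands on the table. Then take the holder by its upright grip board, carry it to the inspection camera without touching the camera or disturbing the white glue bottle, and present it there: the ring on the lens's line of sight about 15 cm in front of the glass, the ring's side of the holder turned to the lens and tipped about 20 degrees down towards it. Finish while holding it there, still and in the air, with the keeper still shut and the ring in place.

Things in the scene. Friction and masses are not known exactly. Their poses are not given: they have to be found in the camera images.
- holder: loose wooden sample holder, 0.33 kg. Origin: centre of the underside of its base board, 120 x 120 x 14 mm; z up. Towards +x lies the bed, a 52 mm square with 6 mm high lips, with the ring in it; at x = -35 mm stands the grip board, 16 mm thick (x), 44 mm wide (y), top at 92 mm; below 23 mm its foot is 26 x 64 mm. It can be gripped from above across either
- grip (a point): middle of the top edge of the holder's grip board, at (-35, 0, 92) mm in the holder's frame; same axes as the holder
- bed (a point): middle of the floor of the holder's bed, where the underside of the ring lies, at (25, 0, 14) mm in the holder's frame; same axes as the holder
- keeper (a joint): hinge of the steel keeper, a bar 12 mm wide, 6 mm thick, 124 mm long. Pivot along the holder's x at (25, 48, 31.5) mm in its frame. 0: shut on a hard stop, bar level over the ring, in the catch fork at the holder's -y side, bar's top at 34.5 mm; pi/2: upright. Starts at 1.2 to 1.75. Stiff (0.03 N m): stays where left. Push it over from the +y side, then press down
- keeper_tip (a point): on the keeper's free end, 118 mm from its pivot, in the middle of the bar's thickness; when shut it sticks out 10 mm beyond the base's -y edge
- ring: bamboo ring offcut, 42 x 45 mm, 12 mm high, 20 g, lying loose on the floor of the holder's bed; origin at the centre of its underside
- camera: inspection camera on a low stand, fixed to the table: base plate 110 x 110 mm, post, aluminium camera head 50 mm wide with a black lens, top of the post 292 mm above the table. Origin: centre of the base's underside, z up; it looks towards its own -x and 15 degrees downwards
- lens (a point): middle of the lens's front glass, at (-53, 0, 263) mm in the camera's frame; same axes as the camera
- focus (a point): the spot, 150 mm in front of the glass on the line of sight, 224 mm above the table, at (-198, 0, 224) mm in the camera's frame, where the middle of the bed's floor belongs. Its axes are the attitude wanted of the holder's axes: x towards the camera, dipping 20 degrees; z up and leaning 20 degrees towards the camera
- glue: loose white glue bottle with a pointed grey cap, 54 mm across, 146 mm high, a bystander standing to the left, nearer the robot than the inspection camera; origin at the centre of its underside

How it is judged:
By the outcome, as a careful person would: the job done as asked, in the order asked, and still so for the second after the job is handed in, while the arm keeps its last pose, push and grip.
It also fails if it takes over 64 s, if anything falls off the work surface, if the arm or the gripper's body presses on something with over 40 N, if the wrist force passes 120 N, or if a joint passes its speed limit or range.

## Working session

There is one attempt and no reset: what is moved stays moved. The work goes in short steps, Python scripts to look and compute and a tool call to move; the robot and the scene stay as the last step left them, time stands still between calls to the robot, and variables do not carry over. Pictures are saved under pics/ and viewed, at most 10 in all, crops included, and the job is handed in when it is done.

Besides the shell and the picture viewer there is one more tool, called as name(argument=value, ...) on one line, values as JSON. carry_out: Moves the arm, as the interface text tells. Its arguments: {"type":"object","properties":{"plan":{"type":"array"},"gripper":{"type":"number"}},"required":["plan"]}

```bash
mkdir -p pics; python3 - <<'E'
from plant import bot
import cv2,numpy as np
for n in("side","top"):
    im=bot.capture(n); cv2.imwrite(f"pics/{n}0.png",im[:,:,::-1])
    c=bot.camera_model(n); R=np.array(c["R"]);print(n,np.round(c["camera_matrix"],1).tolist(),np.round(-R.T@np.array(c["t"])),np.round(R,2).tolist())
o=bot.get_obs();print(o["time"],o["tool_pos"],o["tcp_rot"],bot.grip_point_offset)
E
```

```text
side [[375.3, 0.0, 253.9], [0.0, 375.3, 183.5], [0.0, 0.0, 1.0]] [ 354. -465.  679.] [[0.98, -0.18, 0.0], [-0.09, -0.54, -0.83], [0.15, 0.82, -0.55]]
top [[466.0, 0.0, 250.8], [0.0, 466.0, 200.2], [0.0, 0.0, 1.0]] [ 401.  239. 1297.] [[0.0, -1.0, -0.02], [-1.0, -0.0, -0.07], [0.07, 0.02, -1.0]]
0.1 [ 214.37143463 -478.80168599  200.91995491] [-3.14021411e+00 -2.03196804e-04  4.20796994e-01] 18.8
```

View pics/side0.png

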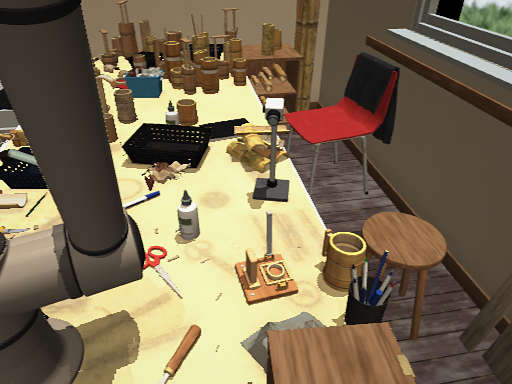

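View pics/top0.png

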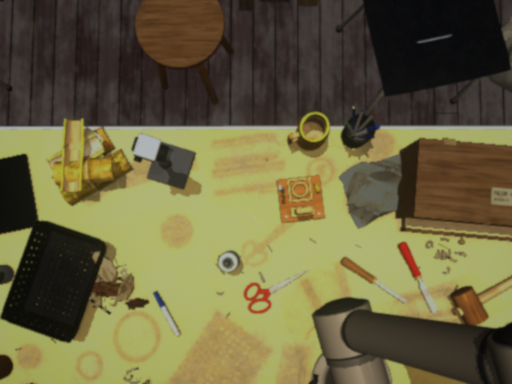

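The side view shows the holder at about (267,278) with its keeper upright at (269,235), the inspection camera's base at (272,189) and the glue bottle at (188,215). In the top view the holder is at (301,198) with the grip board on the robot's side, the camera base is at (172,166) and the bottle at (229,262). I'll zoom in next.

```bash
cat > h.py <<'E'
import cv2,numpy as np
from plant import bot
def cam(n):
    c=bot.camera_model(n); return np.array(c["camera_matrix"]),np.array(c["R"]),np.array(c["t"]).ravel()
def ray(n,u,v):
    K,R,t=cam(n); d=R.T@np.linalg.inv(K)@[u,v,1.]; return -R.T@t,d
def onz(n,u,v,z):
    c,d=ray(n,u,v); return c+d*(z-c[2])/d[2]
def proj(n,X):
    K,R,t=cam(n); p=K@(R@np.asarray(X,float)+t); return p[:2]/p[2]
def tri(a,b):
    (c1,d1),(c2,d2)=ray("side",*a),ray("top",*b)
    s=np.linalg.lstsq(np.c_[d1,-d2],c2-c1,rcond=None)[0]
    p,q=c1+d1*s[0],c2+d2*s[1]; return (p+q)/2,np.linalg.norm(p-q)
E
python3 - <<'E'
import cv2,numpy as np
s=cv2.imread("pics/side0.png");t=cv2.imread("pics/top0.png")
z=lambda im,x,y,w,h:cv2.resize(im[y:y+h,x:x+w],(400,300),interpolation=cv2.INTER_CUBIC)
cv2.imwrite("pics/z1.png",np.vstack([np.hstack([z(s,227,210,80,100)if 0 else z(s,207,205,133,100),z(t,260,165,80,60)]),np.hstack([z(s,220,90,160,120),z(t,120,115,100,75)])]))
E
```

```text
(no output)
```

View pics/z1.png

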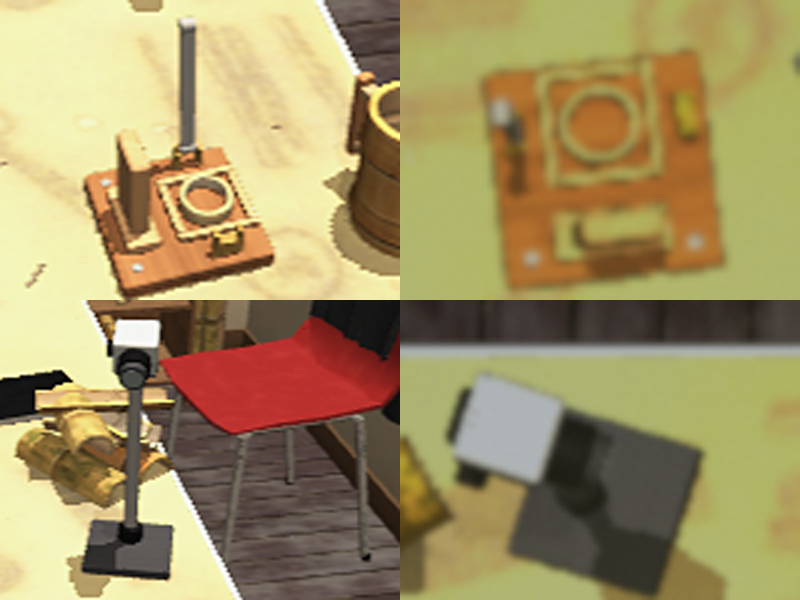

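The crop shows the holder's corners clearly in the top view: TL (276.4,179.4), TR (321.2,175.0), BR (324.4,218.0), BL (281.6,222.6), with the keeper on the +y side. The camera base corners are at (184.5,189.3), (195.8,153) and (148,178), and the lens faces the right of the picture.

```bash
python3 - <<'E'
from h import *
np.set_printoptions(precision=1,suppress=True)
t=cv2.imread("pics/top0.png"); s=cv2.imread("pics/side0.png")
P=np.array([onz("top",u,v,14) for u,v in[(276.4,179.4),(321.2,175),(324.4,218),(281.6,222.6)]])
print("holder corners",P.tolist(),"sides",[np.linalg.norm(P[i]-P[i-1]) for i in range(4)],"c",P.mean(0))
# orange mask rectangle
hsv=cv2.cvtColor(t,cv2.COLOR_BGR2HSV); m=((hsv[...,0]<18)&(hsv[...,1]>110)).astype(np.uint8); m[:165]=0;m[230:]=0;m[:,:265]=0;m[:,335:]=0
c=max(cv2.findContours(cv2.morphologyEx(m,cv2.MORPH_CLOSE,np.ones((9,9))),0,1)[0],key=cv2.contourArea)
r=cv2.minAreaRect(c);print(r); b=np.array([onz("top",*q,14) for q in cv2.boxPoints(r)]);print(b.tolist(),b.mean(0))
def yaw(v): return np.degrees(np.arctan2(v[1],v[0]))
print("yaw by sides",yaw(P[0]-P[3]),yaw(P[1]-P[2]),yaw(P[0]-P[1])-90,yaw(P[3]-P[2])-90)
def side(q,z):return onz("side",*q,z)
S=np.array([side((207+u/3.008,205+v/3),14) for u,v in[(83,178),(125,288),(273,262),(222,148)]]);print("side holder",S.tolist(),S.mean(0))
print("tip",tri((269.2,211.6),(279.6,187)))
for z in(10,15):
    B=np.array([onz("top",u,v,z) for u,v in[(184.5,189.25),(195.75,153),(148,178)]]);print("cam base",z,B.tolist(),np.linalg.norm(B[0]-B[1]),np.linalg.norm(B[0]-B[2]),"c",(B[1]+B[2])/2,yaw(B[2]-B[0]),yaw(B[1]-B[0])+90)
    C=np.array([side((220+u/2.5,90+v/2.5),z) for u,v in[(90,220),(173,227),(168,278),(83,272)]]);print(C.tolist(),C.mean(0))
print("head",tri((220+136/2.5,90+21/2.5),(146.5,147)))
print("lens",side((220+133/2.5,90+70/2.5),263))
print("glue",tri((186,192),(229,262)),side((189,236),0))
E
```

```text
holder corners [[544.6872087060923, 200.54279005977213, 14.0], [557.0646171089173, 77.0333115782199, 14.0], [438.45259727749476, 68.99405738392156, 14.0], [425.42203464269016, 186.2219844509249, 14.0]] sides [np.float64(120.12188484060678), np.float64(124.12812539289932), np.float64(118.884148886596), np.float64(117.94991499363712)] c [491.4 133.2  14. ]
((300.1921691894531, 198.8065948486328), (42.40964889526367, 42.721900939941406), 83.48019409179688)
[[542.5637743573659, 200.0955687134418, 14.0], [556.1874731068792, 83.07024491779171, 14.0], [439.9585549733171, 70.56209995993157, 14.0], [426.2437997712607, 186.83320779168665, 14.0]] [491.2 135.1  14. ]
yaw by sides 6.847028421616983 3.877448052391082 5.722746338922974 6.3427203262297525
side holder [[425.61069384623306, 182.94416618510746, 14.0], [440.9466518309244, 69.26902151464805, 14.0], [553.1998550918403, 73.81762733636589, 14.0], [544.0176045326307, 197.03131392079075, 14.0]] [490.9 130.8  14. ]
tip (array([510.4, 196.9, 153.4]), np.float64(0.15397568576286788))
cam base 10 [[517.2295882136027, 455.87699868285466, 10.000000
[... 329 characters left out ...]
0.0], [518.4022315513396, 447.7627017246154, 10.0]] [584.  488.6  10. ]
cam base 15 [[516.7779109902605, 455.0361040446752, 15.0], [618.172930730694, 424.9715570346875, 15.0], [547.9988499123789, 557.3862761398136, 15.0]] 105.75834253182425 107.0060968126728 c [583.1 491.2  15. ] 73.03617563005992 73.4844300447505
[[546.5910020591116, 554.1515984169748, 15.0], [649.7871356860221, 519.3651657083599, 15.0], [615.4510107969857, 411.5482394345626, 15.0], [517.173126889559, 440.9417701781305, 15.0]] [582.3 481.5  15. ]
head (array([582.2, 488.8, 309.4]), np.float64(1.7679831136789612))
lens [576.  464.7 263. ]
glue (array([325.5, 320.9, 144.7]), np.float64(0.3694487701475197)) [319.7 321.7   0. ]
```

Both views agree, so I have these poses:
- **Holder:** about (491,133), yaw 6°.
- **Camera:** about (584,490), yaw 73.2°, which puts the focus near (526.5,301,224).
- **Keeper:** about 96°.

Now I'll move the closed gripper to the keeper's +y side.

carry_out(plan=[{"tz": 20,"tx": 10,"ty": 20},{"tx": 15,"ty": 36,"tz": 20,"rz": 0.12},{"tx": 15,"ty": 36,"tz": 20,"rz": 0.12},{"tx": 15,"ty": 36,"tz": 20,"rz": 0.12},{"tx": 15,"ty": 36,"tz": 20,"rz": 0.12},{"tx": 15,"ty": 36,"tz": 10,"rz": 0.12},{"tx": 15,"ty": 36,"rz": 0.12},{"tx": 15,"ty": 36,"rz": 0.12},{"tx": 15,"ty": 36,"rz": 0.12},{"tx": 15,"ty": 36,"rz": 0.12},{"tx": 15,"ty": 36,"rz": 0.12}], gripper=1)

```text
invalid input at $.plan[0]: expected keys tx, ty, tz, rx, ry, rz
```

carry_out(plan=[{"tx": 10,"ty": 20,"tz": 20,"rx": 0,"ry": 0,"rz": 0},{"tx": 15,"ty": 36,"tz": 20,"rx": 0,"ry": 0,"rz": 0.12},{"tx": 15,"ty": 36,"tz": 20,"rx": 0,"ry": 0,"rz": 0.12},{"tx": 15,"ty": 36,"tz": 20,"rx": 0,"ry": 0,"rz": 0.12},{"tx": 15,"ty": 36,"tz": 20,"rx": 0,"ry": 0,"rz": 0.12},{"tx": 15,"ty": 36,"tz": 10,"rx": 0,"ry": 0,"rz": 0.12},{"tx": 15,"ty": 36,"tz": 0,"rx": 0,"ry": 0,"rz": 0.12},{"tx": 15,"ty": 36,"tz": 0,"rx": 0,"ry": 0,"rz": 0.12},{"tx": 15,"ty": 36,"tz": 0,"rx": 0,"ry": 0,"rz": 0.12},{"tx": 15,"ty": 36,"tz": 0,"rx": 0,"ry": 0,"rz": 0.12},{"tx": 15,"ty": 36,"tz": 0,"rx": 0,"ry": 0,"rz": 0.12}], gripper=1)

```text
time: 1.2
tool_pos: [374.6, -97.6, 311.4]
tcp_rot: [-3.142, -0.0, 1.626]
contact_force: [1.6, 0.6, 0.4]
grip_width: 8.6
finger_force: 0.0
```

carry_out(plan=[{"tx": 14,"ty": 36,"tz": 0,"rx": 0,"ry": 0,"rz": 0.055},{"tx": 14,"ty": 36,"tz": 0,"rx": 0,"ry": 0,"rz": 0},{"tx": 14,"ty": 36,"tz": 0,"rx": 0,"ry": 0,"rz": 0},{"tx": 15,"ty": 36,"tz": 0,"rx": 0,"ry": 0,"rz": 0},{"tx": 15,"ty": 36,"tz": 0,"rx": 0,"ry": 0,"rz": 0},{"tx": 15,"ty": 36,"tz": 0,"rx": 0,"ry": 0,"rz": 0},{"tx": 15,"ty": 36,"tz": 0,"rx": 0,"ry": 0,"rz": 0},{"tx": 15,"ty": 36,"tz": -20,"rx": 0,"ry": 0,"rz": 0},{"tx": 15,"ty": 38,"tz": -30,"rx": 0,"ry": 0,"rz": 0},{"tx": 0,"ty": 0,"tz": -30,"rx": 0,"ry": 0,"rz": 0},{"tx": 0,"ty": 0,"tz": 0,"rx": 0,"ry": 0,"rz": 0}])

```text
time: 2.3
tool_pos: [503.7, 226.4, 227.1]
tcp_rot: [-3.132, 0.002, 1.678]
contact_force: [-0.5, 0.2, 0.1]
grip_width: 0.4
finger_force: 0.0
```

```bash
python3 - <<'E'
from h import *
np.set_printoptions(precision=1,suppress=True)
o=bot.get_obs();print(o["time"],o["tool_pos"],o["tcp_rot"])
s=bot.capture("side")[:,:,::-1];t=bot.capture("top")[:,:,::-1]
z=lambda im,x,y,w,h:cv2.resize(im[y:y+h,x:x+w],(400,300),interpolation=cv2.INTER_CUBIC)
cv2.imwrite("pics/z2.png",np.hstack([z(s,200,170,160,120),z(t,220,140,120,90)]))
H=lambda p:np.array([491+.9945*p[0]-.1045*p[1],133+.1045*p[0]+.9945*p[1],p[2]])
c,sn=np.cos(np.radians(73.2)),np.sin(np.radians(73.2));C=lambda p:np.array([583.7+c*p[0]-sn*p[1],490.3+sn*p[0]+c*p[1],p[2]])
for n in("side","top"): print(n,"boardtop",[proj(n,H((-35,y,92))) for y in(-22,22)],"lens",proj(n,C((-53,0,263))),"posttop",proj(n,C((0,0,292))))
E
```

```text
2.3 [503.7 226.4 227.1] [-3.1  0.   1.7]
side boardtop [array([253.6, 261.8]), array([248.1, 248.1])] lens [272.5 121.9] posttop [274.3 104.3]
top boardtop [array([313.4, 209.3]), array([296.4, 211. ])] lens [173.3 156.4] posttop [147.8 147.4]
```

View pics/z2.png

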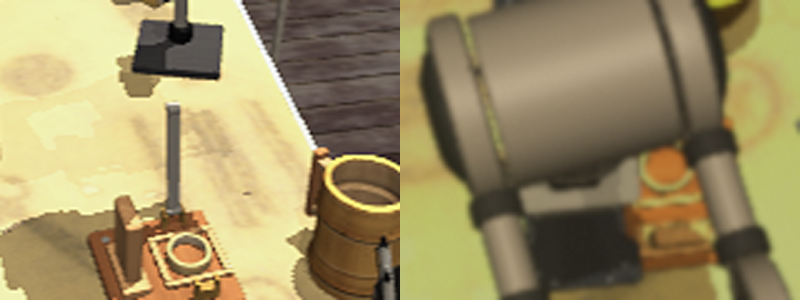

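The side crop shows the keeper upright with its tip near pixel (269,212), and the arm is clear of it. Next I'll lower the fingers on its +y side.

carry_out(plan=[{"tx": 0,"ty": 0,"tz": -40,"rx": 0,"ry": 0,"rz": 0},{"tx": 0,"ty": 0,"tz": -40,"rx": 0,"ry": 0,"rz": 0},{"tx": 0,"ty": 0,"tz": -41,"rx": 0,"ry": 0,"rz": 0},{"tx": 1,"ty": -10,"tz": 0,"rx": 0,"ry": 0,"rz": 0},{"tx": 1,"ty": -10,"tz": 0,"rx": 0,"ry": 0,"rz": 0},{"tx": 1,"ty": -10,"tz": 0,"rx": 0,"ry": 0,"rz": 0},{"tx": 0,"ty": 0,"tz": 0,"rx": 0,"ry": 0,"rz": 0},{"tx": 0,"ty": 0,"tz": 0,"rx": 0,"ry": 0,"rz": 0},{"tx": 0,"ty": 0,"tz": 0,"rx": 0,"ry": 0,"rz": 0}])

```text
time: 3.3
tool_pos: [509.8, 196.4, 112.0]
tcp_rot: [3.14, -0.0, 1.676]
contact_force: [-0.2, 0.4, -0.3]
grip_width: 0.5
finger_force: 0.0
```

carry_out(plan=[{"tx": 1,"ty": -10,"tz": -3,"rx": 0,"ry": 0,"rz": 0},{"tx": 1,"ty": -10,"tz": -3,"rx": 0,"ry": 0,"rz": 0},{"tx": 1,"ty": -9,"tz": -3,"rx": 0,"ry": 0,"rz": 0},{"tx": 1,"ty": -9,"tz": -4,"rx": 0,"ry": 0,"rz": 0},{"tx": 1,"ty": -8,"tz": -5,"rx": 0,"ry": 0,"rz": 0},{"tx": 1,"ty": -8,"tz": -6,"rx": 0,"ry": 0,"rz": 0},{"tx": 0.5,"ty": -6.5,"tz": -7,"rx": 0,"ry": 0,"rz": 0},{"tx": 0.5,"ty": -6,"tz": -8,"rx": 0,"ry": 0,"rz": 0},{"tx": 0,"ty": 0,"tz": 0,"rx": 0,"ry": 0,"rz": 0},{"tx": 0,"ty": 0,"tz": 0,"rx": 0,"ry": 0,"rz": 0}])

```text
time: 4.3
tool_pos: [516.1, 129.7, 71.6]
tcp_rot: [-3.141, -0.0, 1.675]
contact_force: [-0.5, 1.2, 0.5]
grip_width: 0.2
finger_force: 0.0
```

```bash
python3 - <<'E'
from h import *
s=bot.capture("side")[:,:,::-1]
z=lambda im,x,y,w,h:cv2.resize(im[y:y+h,x:x+w],(400,300),interpolation=cv2.INTER_CUBIC)
cv2.imwrite("pics/z3.png",np.hstack([z(s,215,215,100,75),z(s,232,90,80,60)]))
E
```

```text
(no output)
```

View pics/z3.png

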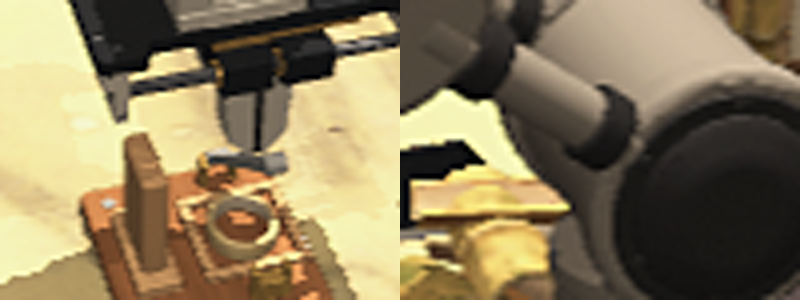

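The keeper has leaned over under the fingertips to about 30° (its end is near crop pixel (270,160)), and the ring is still in its bed. I'll carry on along the arc.

carry_out(plan=[{"tx": 0.5,"ty": -4.5,"tz": -9,"rx": 0,"ry": 0,"rz": 0},{"tx": 0.5,"ty": -3.5,"tz": -9,"rx": 0,"ry": 0,"rz": 0},{"tx": 0,"ty": -2,"tz": -8,"rx": 0,"ry": 0,"rz": 0},{"tx": 0,"ty": -1,"tz": -6,"rx": 0,"ry": 0,"rz": 0},{"tx": 0,"ty": 0,"tz": -2,"rx": 0,"ry": 0,"rz": 0},{"tx": 0,"ty": 0,"tz": 0,"rx": 0,"ry": 0,"rz": 0},{"tx": 0,"ty": 0,"tz": 0,"rx": 0,"ry": 0,"rz": 0}])

```text
time: 5.05
tool_pos: [517.4, 118.9, 38.1]
tcp_rot: [3.141, -0.0, 1.676]
contact_force: [-0.9, -0.1, 0.3]
grip_width: 0.2
finger_force: 0.0
```

carry_out(plan=[{"tx": 0,"ty": 0,"tz": -1,"rx": 0,"ry": 0,"rz": 0},{"tx": 0,"ty": 0,"tz": -1,"rx": 0,"ry": 0,"rz": 0},{"tx": 0,"ty": 0,"tz": -1,"rx": 0,"ry": 0,"rz": 0},{"tx": 0,"ty": 0,"tz": 0,"rx": 0,"ry": 0,"rz": 0},{"tx": 0,"ty": 0,"tz": 0,"rx": 0,"ry": 0,"rz": 0}])

```text
time: 5.55
tool_pos: [517.3, 118.8, 35.0]
tcp_rot: [3.141, 0.0, 1.676]
contact_force: [-0.5, 0.1, 0.9]
grip_width: 0.3
finger_force: 0.0
```

carry_out(plan=[{"tx": 0,"ty": 0,"tz": -0.5,"rx": 0,"ry": 0,"rz": 0},{"tx": 0,"ty": 0,"tz": -0.5,"rx": 0,"ry": 0,"rz": 0},{"tx": 0,"ty": 0,"tz": -0.5,"rx": 0,"ry": 0,"rz": 0},{"tx": 0,"ty": 0,"tz": 0,"rx": 0,"ry": 0,"rz": 0},{"tx": 0,"ty": 0,"tz": 0,"rx": 0,"ry": 0,"rz": 0}])

```text
time: 6.05
tool_pos: [517.3, 118.8, 33.4]
tcp_rot: [3.141, 0.0, 1.676]
contact_force: [0.3, -0.6, 0.9]
grip_width: 0.4
finger_force: 0.0
```

carry_out(plan=[{"tx": 0,"ty": 0,"tz": -0.5,"rx": 0,"ry": 0,"rz": 0},{"tx": 0,"ty": 0,"tz": -0.5,"rx": 0,"ry": 0,"rz": 0},{"tx": 0,"ty": 0,"tz": 0,"rx": 0,"ry": 0,"rz": 0}])

```text
time: 6.35
tool_pos: [517.2, 118.8, 32.4]
tcp_rot: [-3.142, 0.0, 1.676]
contact_force: [-0.0, 0.0, 0.1]
grip_width: 0.5
finger_force: 0.1
```

```bash
python3 - <<'E'
from h import *
o=bot.get_obs();print(o["time"],o["tool_pos"],o["contact_force"],o["moment"])
s=bot.capture("side")[:,:,::-1]
cv2.imwrite("pics/z4.png",cv2.resize(s[215:290,215:315],(800,600),interpolation=cv2.INTER_CUBIC))
E
```

```text
6.35 [517.2387506  118.78625982  32.36494861] [-0.02151085  0.03952747  0.13222443] [-0.03065265 -0.15379587  0.07231819]
```

View pics/z4.png

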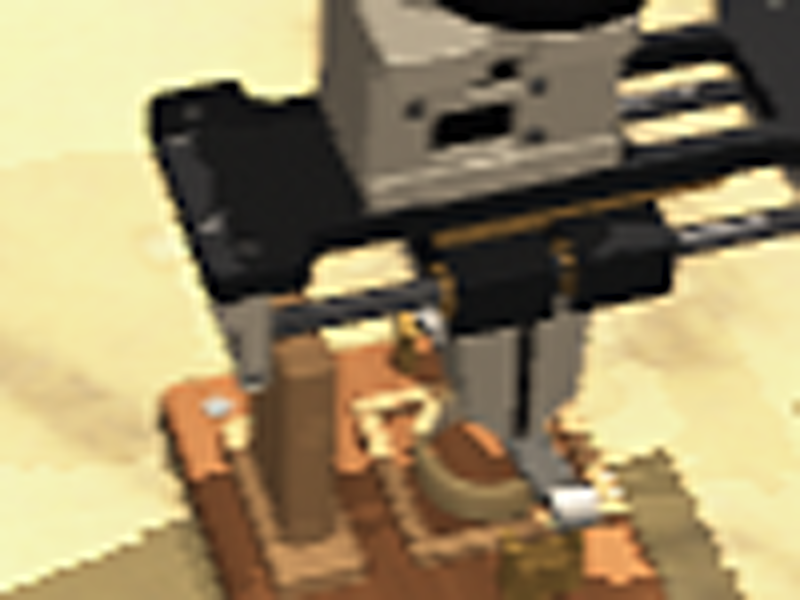

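The crop shows the bar nearly down, with its bright end at about pixel (286.3,278.1), but it's still a little above the catch. I'll compare that with the projected keeper at several angles.

```bash
python3 - <<'E'
from h import *
np.set_printoptions(precision=1,suppress=True)
H=lambda p:np.array([491+.9945*p[0]-.1045*p[1],133+.1045*p[0]+.9945*p[1],p[2]])
for d in(0,5,10,15,20,25):
    a=np.radians(d);print(d,(proj("side",H((25,48-124*np.cos(a),31.5+124*np.sin(a))))-215)*8)
print("ring",(proj("side",H((25,0,26)))-215)*8,"catch base",(proj("side",H((25,-52,14)))-215)*8,"board",[(proj("side",H((-35,y,92)))-215)*8 for y in(-22,22)],"hinge",(proj("side",H((25,48,31.5)))-215)*8)
print("tcp",(proj("side",[517.2,118.8,32.4])-215)*8)
E
```

```text
0 [575.5 629.7]
5 [577.  601.4]
10 [577.3 570.2]
15 [576.4 536.5]
20 [574.2 500.6]
25 [570.7 462.9]
ring [483.8 443.2] catch base [542.4 606.1] board [array([308.4, 374.1]), array([265.1, 264.9])] hinge [433.3 317.3]
tcp [502.3 469.9]
```

```bash
python3 - <<'E'
from h import *
np.set_printoptions(precision=1,suppress=True)
yw=1.676
ax=np.array([np.cos(yw),np.sin(yw),0]);ay=np.array([np.sin(yw),-np.cos(yw),0])
for nm,T,o,k in(("z3",[516.1,129.7,71.6],(215,215),4),("z4",[517.2,118.8,32.4],(215,215),8)):
  for dz in(0,10,19,28):
    P=np.array(T,float)+[0,0,dz]
    print(nm,dz,"front bottom edge",[((proj("side",P-9.5*ax*1+s*19*ay)-o)*k) for s in(-1,0,1)])
  print("body bottom corners z+66",[((proj("side",np.array(T)+[0,0,66]+a*37*ax+s*95*ay)-o)*k) for a in(-1,1) for s in(-1,1)])
im=cv2.imread("pics/z4.png")
s=bot.capture("side")[:,:,::-1]
cv2.imwrite("pics/z5.png",cv2.resize(s[240:300,240:320],(800,600),interpolation=cv2.INTER_LANCZOS4))
E
```

```text
z3 0 front bottom edge [array([220.9, 190.6]), array([253.2, 183.9]), array([285.1, 177.2])]
z3 10 front bottom edge [array([221.4, 177.7]), array([253.9, 170.9]), array([286. , 164.2])]
z3 19 front bottom edge [array([221.9, 165.8]), array([254.6, 159.1]), array([286.9, 152.5])]
z3 28 front bottom edge [array([222.4, 153.9]), array([255.3, 147.2]), array([287.8, 140.5])]
body bottom corners z+66 [array([ 98.9, 165. ]), array([442.9,  95.6]), array([65.2, 71.9]), array([387.3,  12.1])]
z4 0 front bottom edge [array([449.8, 508.1]), array([513.3, 494. ]), array([576.2, 480.2])]
z4 10 front bottom edge [array([450.9, 483.3]), array([514.8, 469.3]), array([578.1, 455.5])]
z4 19 front bottom edge [array([451.9, 460.8]), array([516.2, 446.8]), array([579.8, 433.1])]
z4 28 front bottom edge [array([452.9, 437.9]), array([517.5, 424.1]), array([581.5, 410.3])]
body bottom corners z+66 [array([210.7, 470.1]), array([887. , 325.9]), array([143.3, 276.8]), array([777.4, 152.2])]
```

View pics/z5.png

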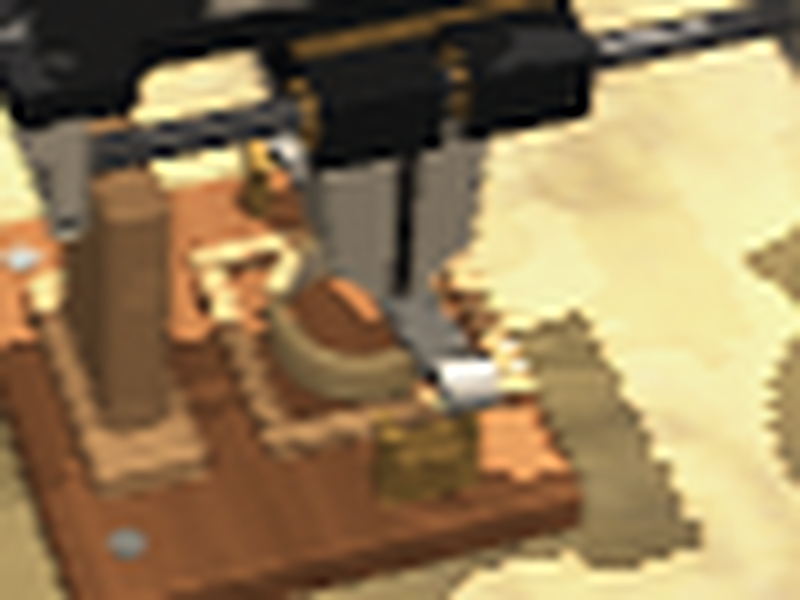

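The bar stands at about 20° with the fingertips resting on it, so they're really about 25 mm higher than the reported z suggests. I'll keep lowering and use the force to tell me when the stop is reached.

carry_out(plan=[{"tx": 0,"ty": 1,"tz": -2,"rx": 0,"ry": 0,"rz": 0},{"tx": 0,"ty": 1,"tz": -2,"rx": 0,"ry": 0,"rz": 0},{"tx": 0,"ty": 1,"tz": -2,"rx": 0,"ry": 0,"rz": 0},{"tx": 0,"ty": 1,"tz": -2,"rx": 0,"ry": 0,"rz": 0},{"tx": 0,"ty": 1,"tz": -2,"rx": 0,"ry": 0,"rz": 0},{"tx": 0,"ty": 0,"tz": 0,"rx": 0,"ry": 0,"rz": 0},{"tx": 0,"ty": 0,"tz": 0,"rx": 0,"ry": 0,"rz": 0}])

```text
time: 7.15
tool_pos: [517.2, 123.8, 22.4]
tcp_rot: [-3.142, 0.0, 1.676]
contact_force: [0.8, -0.6, 0.1]
grip_width: 0.2
finger_force: 0.0
```

```bash
cat >> h.py <<'E'
def tipend():
    "bright (white-lit) end of the keeper in the side view, pixel"
    s=bot.capture("side"); r=s[255:300,276:296].astype(int)
    m=(r.min(2)>140)&(r.max(2)-r.min(2)<40)
    v,u=np.nonzero(m); return len(u),(u.mean()+276,v.mean()+255) if len(u) else None
E
python3 -c "
from h import *
print(bot.get_obs()['tool_pos'],bot.get_obs()['contact_force'],tipend())"
```

```text
[517.24475495 123.8322437   22.36225813] [ 0.78504944 -0.5641203   0.14888171] (24, (np.float64(286.375), np.float64(281.75)))
```

carry_out(plan=[{"tx": 0,"ty": 0,"tz": -2,"rx": 0,"ry": 0,"rz": 0},{"tx": 0,"ty": 0,"tz": -2,"rx": 0,"ry": 0,"rz": 0},{"tx": 0,"ty": 0,"tz": -2,"rx": 0,"ry": 0,"rz": 0},{"tx": 0,"ty": 0,"tz": -2,"rx": 0,"ry": 0,"rz": 0},{"tx": 0,"ty": 0,"tz": 0,"rx": 0,"ry": 0,"rz": 0},{"tx": 0,"ty": 0,"tz": 0,"rx": 0,"ry": 0,"rz": 0}])

```text
time: 7.8
tool_pos: [517.2, 123.8, 14.3]
tcp_rot: [-3.141, -0.0, 1.676]
contact_force: [-0.9, 0.1, -0.4]
grip_width: 0.4
finger_force: 0.0
```

```bash
python3 -c "
from h import *
print(bot.get_obs()['tool_pos'],bot.get_obs()['contact_force'],tipend())"
```

```text
[517.21933765 123.76295899  14.3431719 ] [-0.88612738  0.08013848 -0.41030715] (24, (np.float64(285.75), np.float64(286.0833333333333)))
```

carry_out(plan=[{"tx": 0,"ty": 1,"tz": -2,"rx": 0,"ry": 0,"rz": 0},{"tx": 0,"ty": 1,"tz": -2,"rx": 0,"ry": 0,"rz": 0},{"tx": 0,"ty": 1,"tz": -2,"rx": 0,"ry": 0,"rz": 0},{"tx": 0,"ty": 1,"tz": -2,"rx": 0,"ry": 0,"rz": 0},{"tx": 0,"ty": 0,"tz": 0,"rx": 0,"ry": 0,"rz": 0},{"tx": 0,"ty": 0,"tz": 0,"rx": 0,"ry": 0,"rz": 0}])

```text
time: 8.45
tool_pos: [517.5, 126.3, 8.9]
tcp_rot: [3.141, 0.002, 1.677]
contact_force: [-7.0, -9.0, 25.0]
grip_width: 0.3
finger_force: 12.5
```

```bash
python3 -c "
from h import *
print(bot.get_obs()['tool_pos'],bot.get_obs()['contact_force'],tipend())
s=bot.capture('side')[:,:,::-1]
cv2.imwrite('pics/z6.png',np.hstack([cv2.resize(s[190:310,220:340],(400,400),interpolation=cv2.INTER_CUBIC),cv2.resize(bot.capture('top')[130:230,240:340,::-1],(400,400),interpolation=cv2.INTER_CUBIC)]))"
```

```text
[517.54237221 126.30540492   8.92290021] [-7.01968491 -9.03641745 25.02732506] (35, (np.float64(285.65714285714284), np.float64(287.8285714285714)))
```

View pics/z6.png

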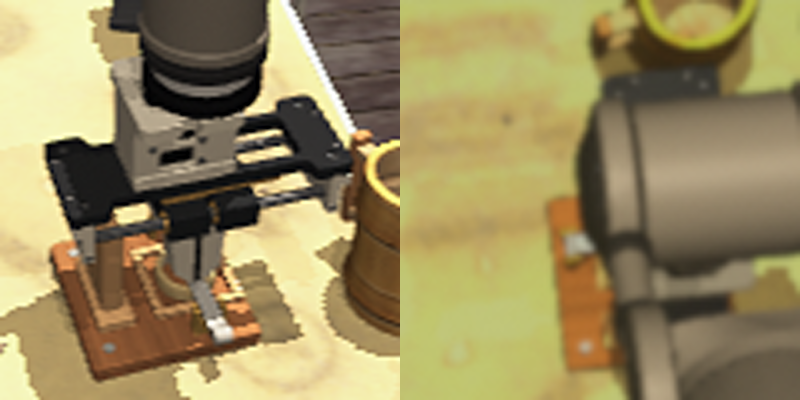

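The wrist force is now 25 N but the bar's end at (285.7,287.8) is still above its shut position (row ~293). The fingers are probably over the fork, so I'll back off and press further inboard, after checking the geometry.

```bash
python3 - <<'E'
from h import *
np.set_printoptions(precision=1,suppress=True)
inv=lambda w:(np.array([[.9945,.1045],[-.1045,.9945]])@(np.array(w[:2])-[491,133]))
for z in(35,45,55): print(z,"fingerfront in holder",inv(onz("side",281.5,274,z)))
# camera-axis check on holder: bar end at angles, with top surface end edge
H=lambda p:np.array([491+.9945*p[0]-.1045*p[1],133+.1045*p[0]+.9945*p[1],p[2]])
for d in(0,4,8,12):
    a=np.radians(d);print(d,proj("side",H((25,48-124*np.cos(a)+3*np.sin(a)*1,31.5+124*np.sin(a)+3*np.cos(a)))))
print("fork",[proj("side",H((25,-52,z))) for z in(14,35,40)])
for p in((315,128),(293,138)): print("mug top",onz("top",*p,90))
# gripper right end drop piece seen in side z6 (335,200)
print("gripper end",[onz("side",220+337/3.333,190+203/3.333,z) for z in(60,80,100,110)])
E
```

```text
35 fingerfront in holder [ 31.6 -22.2]
45 fingerfront in holder [ 28.  -30.9]
55 fingerfront in holder [ 24.4 -39.5]
0 [287.  292.8]
4 [287.1 289.9]
8 [287.2 286.8]
12 [287.1 283.5]
fork [array([282.8, 290.8]), array([283.2, 284.3]), array([283.4, 282.8])]
mug top [671.4 102.1  90. ]
mug top [645.  159.5  90. ]
gripper end [array([627.1, 146. ,  60. ]), array([618.3, 126.3,  80. ]), array([609.5, 106.6, 100. ]), array([605.1,  96.7, 110. ])]
```

carry_out(plan=[{"tx": 0,"ty": 0,"tz": 4,"rx": 0,"ry": 0,"rz": 0},{"tx": 0,"ty": 0,"tz": 3,"rx": 0,"ry": 0,"rz": 0},{"tx": -1,"ty": 10,"tz": 0,"rx": 0,"ry": 0,"rz": 0},{"tx": -1,"ty": 10,"tz": 0,"rx": 0,"ry": 0,"rz": 0},{"tx": 0,"ty": 0,"tz": -2,"rx": 0,"ry": 0,"rz": 0},{"tx": 0,"ty": 0,"tz": -2,"rx": 0,"ry": 0,"rz": 0},{"tx": 0,"ty": 0,"tz": -2,"rx": 0,"ry": 0,"rz": 0},{"tx": 0,"ty": 0,"tz": -2,"rx": 0,"ry": 0,"rz": 0},{"tx": 0,"ty": 0,"tz": 0,"rx": 0,"ry": 0,"rz": 0}])

```text
time: 9.5
tool_pos: [515.2, 148.6, 9.0]
tcp_rot: [3.14, -0.001, 1.676]
contact_force: [-11.3, 2.4, 36.1]
grip_width: 0.3
finger_force: 17.9
```

```bash
python3 -c "
from h import *
print(bot.get_obs()['tool_pos'],bot.get_obs()['contact_force'],tipend())"
```

```text
[515.19839208 148.64724958   8.95745099] [-11.34536206   2.40264703  36.12090337] (76, (np.float64(283.6578947368421), np.float64(284.39473684210526)))
```

The stop is level at z≈9 for both y positions and both fingertips share the load equally, so the bar may already be on its hard stop. I'll back off and look at it unobstructed.

carry_out(plan=[{"tx": 0,"ty": 0,"tz": 10,"rx": 0,"ry": 0,"rz": 0},{"tx": 0,"ty": 0,"tz": 40,"rx": 0,"ry": 0,"rz": 0},{"tx": 0,"ty": 0,"tz": 45,"rx": 0,"ry": 0,"rz": 0},{"tx": 0,"ty": 0,"tz": 45,"rx": 0,"ry": 0,"rz": 0},{"tx": -15,"ty": -40,"tz": 20,"rx": 0,"ry": 0,"rz": 0},{"tx": -15,"ty": -40,"tz": 0,"rx": 0,"ry": 0,"rz": 0},{"tx": -15,"ty": -40,"tz": 0,"rx": 0,"ry": 0,"rz": 0},{"tx": -15,"ty": -40,"tz": 0,"rx": 0,"ry": 0,"rz": 0},{"tx": -20,"ty": -40,"tz": 0,"rx": 0,"ry": 0,"rz": 0},{"tx": -20,"ty": -40,"tz": 0,"rx": 0,"ry": 0,"rz": 0},{"tx": 0,"ty": 0,"tz": 0,"rx": 0,"ry": 0,"rz": 0},{"tx": 0,"ty": 0,"tz": 0,"rx": 0,"ry": 0,"rz": 0}])

```text
time: 10.75
tool_pos: [414.9, -93.0, 165.3]
tcp_rot: [-3.142, -0.0, 1.673]
contact_force: [1.2, 0.7, 0.3]
grip_width: -0.1
finger_force: 0.0
```

```bash
python3 - <<'E'
from h import *
s=bot.capture("side")[:,:,::-1];t=bot.capture("top")[:,:,::-1]
cv2.imwrite("pics/side7.png",s);cv2.imwrite("pics/top7.png",t)
z=lambda im,x,y,w,h,W=400,H=300:cv2.resize(im[y:y+h,x:x+w],(W,H),interpolation=cv2.INTER_CUBIC)
cv2.imwrite("pics/z7.png",np.vstack([np.hstack([z(s,230,235,80,60),z(t,260,165,80,60)]),np.hstack([z(s,180,130,200,150),z(s,240,95,64,48)])]))
E
```

```text
(no output)
```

View pics/z7.png

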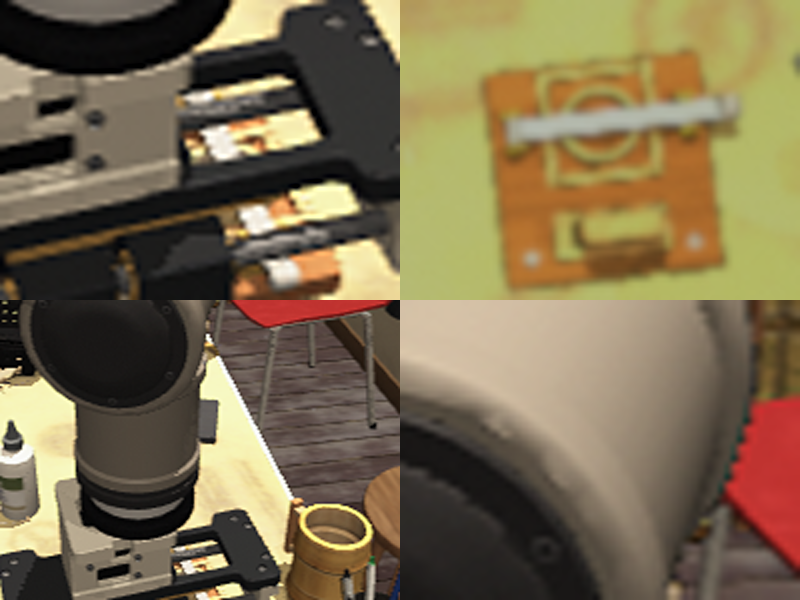

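The top view shows the bar lying across the ring from the hinge (361,190) into the fork and past the base edge, at about (327,187), with the ring in place. In the side view the gripper hides it. I'll go above the grip board and check the tip numerically in the side view from there.

carry_out(plan=[{"tx": 6,"ty": 37,"tz": 0,"rx": 0,"ry": 0,"rz": 0},{"tx": 7,"ty": 37,"tz": 0,"rx": 0,"ry": 0,"rz": 0},{"tx": 7,"ty": 37,"tz": 0,"rx": 0,"ry": 0,"rz": 0},{"tx": 7,"ty": 37,"tz": 0,"rx": 0,"ry": 0,"rz": 0},{"tx": 7,"ty": 37,"tz": 0,"rx": 0,"ry": 0,"rz": 0},{"tx": 7,"ty": 37,"tz": 0,"rx": 0,"ry": 0,"rz": 0},{"tx": 0,"ty": 0,"tz": -15,"rx": 0,"ry": 0,"rz": 0},{"tx": 0,"ty": 0,"tz": 0,"rx": 0,"ry": 0,"rz": 0},{"tx": 0,"ty": 0,"tz": 0,"rx": 0,"ry": 0,"rz": 0}])

```text
time: 11.75
tool_pos: [455.8, 130.6, 150.2]
tcp_rot: [-3.14, 0.0, 1.678]
contact_force: [-0.5, 0.6, 0.2]
grip_width: 0.5
finger_force: 0.0
```

```bash
python3 - <<'E'
from h import *
np.set_printoptions(precision=1,suppress=True,linewidth=200)
o=bot.get_obs();print(o["time"],o["tool_pos"],o["joint_positions"])
s=bot.capture("side")[:,:,::-1];cv2.imwrite("pics/side8.png",s)
r=s[240:300,262:295].astype(int)
m=(r.max(2)-r.min(2)<35)&(r.min(2)>75)
for v in range(0,60): print(v+240,"".join(" #"[int(x)] for x in m[v]))
H=lambda p:np.array([491+.9945*p[0]-.1045*p[1],133+.1045*p[0]+.9945*p[1],p[2]])
for d in(0,6):
    a=np.radians(d);print(d,[proj("side",H((25+x,48-q*np.cos(a),31.5+q*np.sin(a)+3))) for q in(0,60,124) for x in(-6,6)])
E
```

```text
11.75 [455.8 130.6 150.2] [ 0.1  0.3  1.7 -0.   1.1  0. ]
240                                  
241                                  
242                                  
243                                  
244                                  
245                                  
246                                  
247                                  
248                                  
249                                  
250                                  
251                                  
252        ###                       
253      #####                       
254      ######                      
255      #####                       
256       ######                     
257        ####                      
258        #####                     
259        #####                     
260         #####                    
261         #####                    
262          #####                   
263          #####                   
264           #####                  
265           ######                 
266           ######                 
267            #
[... 819 characters left out ...]

289                       #####      
290                       #####      
291                       #####      
292                        ###       
293                                  
294                                  
295                                  
296                                  
297                                  
298                                  
299                                  
0 [array([266.8, 254.2]), array([271.5, 253.3]), array([274.8, 272.1]), array([279.8, 271. ]), array([284.4, 293.4]), array([289.6, 292.2])]
6 [array([266.8, 254.2]), array([271.5, 253.3]), array([274.9, 270. ]), array([279.8, 269. ]), array([284.6, 289.1]), array([289.8, 287.9])]
```

```bash
python3 - <<'E'
from h import *
np.set_printoptions(precision=1,suppress=True,linewidth=200)
t=cv2.imread("pics/top7.png");s=cv2.imread("pics/side8.png")
r=t[180:196,272:335].astype(int)
m=(r.max(2)-r.min(2)<45)&(r.min(2)>90)
for v in range(16): print(v+180,"".join(" #"[int(x)] for x in m[v]))
print(s[286:297,284:291].tolist())
H=lambda p:np.array([491+.9945*p[0]-.1045*p[1],133+.1045*p[0]+.9945*p[1],p[2]])
print([proj("top",H((25,48-124,34.5+d))) for d in(0,12)])
for a in((287.3,291),(287.5,292)):
  for b in((327.5,186.8),(326.8,186.8)): print(tri(a,b))
# same check for base corners: -y front corners in side
print(tri((207+273/3.008,205+262/3),(321.2,175)),tri((207+125/3.008,205+288/3),(324.4,218)))
E
```

```text
180                                                                
181                                                                
182                                                                
183                                                                
184                                                      ##        
185                                           ##############       
186                                 ########################       
187                      ####  #############################       
188                ########################################        
189           #####################################                
190          ##############################                        
191           ###################                                  
192           ###########                                          
193                                                                
194                                                                
195                                                                
[[[218, 233,
[... 953 characters left out ...]
[26, 47, 80], [27, 50, 86], [32, 54, 88], [43, 68, 95]], [[25, 44, 78], [32, 55, 87], [40, 64, 90], [51, 79, 99], [69, 102, 121], [75, 110, 129], [74, 108, 129]], [[67, 99, 116], [70, 106, 123], [63, 96, 114], [128, 191, 220], [158, 227, 248], [157, 220, 242], [159, 221, 243]]]
[array([328.5, 186.3]), array([329.2, 185.9])]
(array([523.6,  62.9,  36.8]), np.float64(2.825129219639769))
(array([523.9,  64.5,  34.9]), np.float64(3.155406093887277))
(array([524. ,  62.4,  34. ]), np.float64(3.0483192358768973))
(array([524.3,  64. ,  32.1]), np.float64(3.3800020594594233))
(array([556. ,  76.9,  10.1]), np.float64(3.1645564880143113)) (array([439.7,  68.9,  14.5]), np.float64(2.447504662684197))
```

The tip triangulates to z≈32–37 (34.5 when shut), which fits the level contact, so the keeper is shut. That puts the real fingertips about 25.6 mm above the reported z. Next I'll check for any lateral bias from the fingertips in the side picture.

```bash
python3 - <<'E'
from h import *
np.set_printoptions(precision=1,suppress=True,linewidth=200)
s=cv2.imread("pics/side8.png")
yw=1.677;ax=np.array([np.cos(yw),np.sin(yw),0]);ay=np.array([np.sin(yw),-np.cos(yw),0])
P=np.array([455.8,130.6,150.2])
for dz in(0,25.6): print(dz,[proj("side",P+[0,0,dz]+a*9.5*ax+b*19*ay) for a in(-1,0,1) for b in(-1,1)])
g=cv2.cvtColor(s,cv2.COLOR_BGR2GRAY);sat=s.max(2).astype(int)-s.min(2)
for v in range(195,250): print(v,"".join(("#" if g[v,u]<60 else "o" if g[v,u]<120 else "+") if sat[v,u]<35 else "." for u in range(215,285)))
E
```

```text
0 [array([243. , 238.9]), array([260.4, 235.6]), array([241.8, 236. ]), array([259.1, 232.8]), array([240.7, 233.2]), array([257.8, 230. ])]
25.6 [array([242.9, 229.6]), array([260.6, 226.3]), array([241.7, 226.7]), array([259.2, 223.4]), array([240.5, 223.8]), array([257.9, 220.7])]
195 ##############################..........###############ooooooooooooooo
196 ########################...............################ooooooooooooo++
197 ################....###..........#######################ooooo++++++ooo
198 #########...........###....#############################+++++ooooooo#o
199 ######..............o###################.################ooooo########
200 #####...............o###################.#############################
201 #####................###################o.##############...........o##
202 ####o................##..################.##############..............
203 #....................o#..################..#############..............
204 ................o#oooooo.################.##############..............
205 ..........o#oooooooo####..#############oo.##############.....
[... 2609 characters left out ...]
.........................
241 ......................................................................
242 ......................................................................
243 ......................................................................
244 ......................................................................
245 ......................................................................
246 ......................................................................
247 ......................................................................
248 ......................................................................
249 ......................................................................
```

The fingertip is at (251.5,228), matching the prediction with a pure +25.6 mm z offset, so x and y are right. Now I'll open halfway and go down over the board.

carry_out(plan=[{"tx": 0,"ty": 0,"tz": 0,"rx": 0,"ry": 0,"rz": 0},{"tx": 0,"ty": 0,"tz": 0,"rx": 0,"ry": 0,"rz": 0},{"tx": 0,"ty": 0,"tz": 0,"rx": 0,"ry": 0,"rz": 0},{"tx": 0,"ty": 0,"tz": -10,"rx": 0,"ry": 0,"rz": 0},{"tx": 0,"ty": -1,"tz": -20,"rx": 0,"ry": 0,"rz": 0},{"tx": 0,"ty": 0,"tz": -20,"rx": 0,"ry": 0,"rz": 0},{"tx": 0,"ty": 0,"tz": 0,"rx": 0,"ry": 0,"rz": 0},{"tx": 0,"ty": 0,"tz": 0,"rx": 0,"ry": 0,"rz": 0}], gripper=0.5)

```text
time: 12.6
tool_pos: [456.2, 128.7, 100.3]
tcp_rot: [-3.141, 0.0, 1.675]
contact_force: [0.0, -0.5, -0.1]
grip_width: 45.8
finger_force: 0.0
```

carry_out(plan=[{"tx": 0,"ty": 0,"tz": -15,"rx": 0,"ry": 0,"rz": 0},{"tx": 0,"ty": 0,"tz": -15,"rx": 0,"ry": 0,"rz": 0},{"tx": 0,"ty": 0,"tz": -15,"rx": 0,"ry": 0,"rz": 0},{"tx": 0,"ty": 0,"tz": -15,"rx": 0,"ry": 0,"rz": 0},{"tx": 0,"ty": 0,"tz": -12,"rx": 0,"ry": 0,"rz": 0},{"tx": 0,"ty": 0,"tz": -8,"rx": 0,"ry": 0,"rz": 0},{"tx": 0,"ty": 0,"tz": 0,"rx": 0,"ry": 0,"rz": 0},{"tx": 0,"ty": 0,"tz": 0,"rx": 0,"ry": 0,"rz": 0}])

```text
time: 13.4
tool_pos: [456.8, 128.8, 21.1]
tcp_rot: [3.14, 0.0, 1.676]
contact_force: [0.1, 0.6, 0.0]
grip_width: 46.1
finger_force: 0.0
```

carry_out(plan=[{"tx": 0,"ty": 0,"tz": 0,"rx": 0,"ry": 0,"rz": 0},{"tx": 0,"ty": 0,"tz": 0,"rx": 0,"ry": 0,"rz": 0},{"tx": 0,"ty": 0,"tz": 0,"rx": 0,"ry": 0,"rz": 0},{"tx": 0,"ty": 0,"tz": 0,"rx": 0,"ry": 0,"rz": 0},{"tx": 0,"ty": 0,"tz": 0,"rx": 0,"ry": 0,"rz": 0},{"tx": 0,"ty": 0,"tz": 0,"rx": 0,"ry": 0,"rz": 0}], gripper=1)

```text
time: 14.0
tool_pos: [456.7, 128.8, 20.7]
tcp_rot: [3.141, 0.0, 1.676]
contact_force: [0.2, 0.5, 2.8]
grip_width: 15.9
finger_force: 30.0
```

The board is gripped (width 15.9, 30 N). I'll lift it gently.

carry_out(plan=[{"tx": 0,"ty": 0,"tz": 5,"rx": 0,"ry": 0,"rz": 0},{"tx": 0,"ty": 0,"tz": 10,"rx": 0,"ry": 0,"rz": 0},{"tx": 0,"ty": 0,"tz": 20,"rx": 0,"ry": 0,"rz": 0},{"tx": 0,"ty": 0,"tz": 25,"rx": 0,"ry": 0,"rz": 0},{"tx": 0,"ty": 0,"tz": 25,"rx": 0,"ry": 0,"rz": 0},{"tx": 0,"ty": 0,"tz": 25,"rx": 0,"ry": 0,"rz": 0},{"tx": 0,"ty": 0,"tz": 25,"rx": 0,"ry": 0,"rz": 0},{"tx": 0,"ty": 0,"tz": 25,"rx": 0,"ry": 0,"rz": 0},{"tx": 0,"ty": 0,"tz": 20,"rx": 0,"ry": 0,"rz": 0},{"tx": 0,"ty": 0,"tz": 10,"rx": 0,"ry": 0,"rz": 0},{"tx": 0,"ty": 0,"tz": 0,"rx": 0,"ry": 0,"rz": 0}])

```text
time: 15.1
tool_pos: [456.6, 128.8, 211.7]
tcp_rot: [3.139, -0.0, 1.676]
contact_force: [-0.1, -0.0, -3.4]
grip_width: 15.8
finger_force: 30.0
```

carry_out(plan=[{"tx": 2,"ty": 5,"tz": 0,"rx": 0,"ry": 0,"rz": 0.05},{"tx": 5,"ty": 11,"tz": 4,"rx": 0,"ry": 0,"rz": 0.1},{"tx": 5,"ty": 11,"tz": 4,"rx": 0,"ry": 0,"rz": 0.11},{"tx": 5,"ty": 11,"tz": 4,"rx": 0,"ry": 0,"rz": 0.11},{"tx": 5,"ty": 11,"tz": 4,"rx": 0,"ry": 0,"rz": 0.11},{"tx": 5,"ty": 11,"tz": 4,"rx": 0,"ry": 0,"rz": 0.11},{"tx": 5,"ty": 11,"tz": 4,"rx": 0,"ry": 0,"rz": 0.11},{"tx": 5,"ty": 11,"tz": 4,"rx": 0,"ry": 0,"rz": 0.11},{"tx": 5,"ty": 11,"tz": 4,"rx": 0,"ry": 0,"rz": 0.11},{"tx": 5,"ty": 11,"tz": 4,"rx": 0,"ry": 0,"rz": 0.11},{"tx": 5,"ty": 11,"tz": 3,"rx": 0,"ry": 0,"rz": 0.1},{"tx": 3,"ty": 6,"tz": 0,"rx": 0,"ry": 0,"rz": 0.043}])

```text
time: 16.3
tool_pos: [511.0, 250.4, 248.0]
tcp_rot: [-3.14, -0.002, 2.853]
contact_force: [-0.1, 0.3, -3.2]
grip_width: 15.9
finger_force: 30.0
```

carry_out(plan=[{"tx": 0,"ty": 0,"tz": 0,"rx": -0.033,"ry": 0.01,"rz": 0},{"tx": 0,"ty": 0,"tz": 0,"rx": -0.067,"ry": 0.02,"rz": 0},{"tx": 0,"ty": 0,"tz": 0,"rx": -0.067,"ry": 0.02,"rz": 0},{"tx": 0,"ty": 0,"tz": 0,"rx": -0.067,"ry": 0.02,"rz": 0},{"tx": 0,"ty": 0,"tz": 0,"rx": -0.067,"ry": 0.02,"rz": 0},{"tx": 0,"ty": 0,"tz": 0,"rx": -0.033,"ry": 0.011,"rz": 0},{"tx": 0,"ty": 0,"tz": 0,"rx": 0,"ry": 0,"rz": 0},{"tx": 0,"ty": 0,"tz": 0,"rx": 0,"ry": 0,"rz": 0},{"tx": 0,"ty": 0,"tz": 0,"rx": 0,"ry": 0,"rz": 0}])

```text
time: 17.2
tool_pos: [511.2, 249.4, 249.4]
tcp_rot: [-2.793, -0.0, 2.848]
contact_force: [0.8, -0.4, -2.5]
grip_width: 15.9
finger_force: 30.0
```

```bash
python3 - <<'E'
from h import *
from scipy.spatial.transform import Rotation as Rn
np.set_printoptions(precision=2,suppress=True,linewidth=200)
o=bot.get_obs();T=o["tool_pos"];print(o["time"],T,o["tcp_rot"],o["contact_force"])
R=Rn.from_euler("xyz",o["tcp_rot"]).as_matrix()
Rg=Rn.from_euler("xyz",[3.141,0,1.676]).as_matrix();Rh0=Rn.from_euler("z",6.03,degrees=True).as_matrix()
Rh=R@Rg.T@Rh0;print(Rh,"want",Rn.from_euler("z",73.2,degrees=True).as_matrix()@Rn.from_euler("y",20,degrees=True).as_matrix())
s=bot.capture("side")[:,:,::-1];t=bot.capture("top")[:,:,::-1];cv2.imwrite("pics/side9.png",s);cv2.imwrite("pics/top9.png",t)
for nm,off,wz in(("world",np.array([-34.6,-.6,46.3]),25.6),("tool",np.array([-34.6,-.6,20.7]),0)):
    f=lambda p:Rh@(np.array(p)-off)+T+[0,0,wz]
    print(nm,"bed",f((25,0,14)))
    for n in("side","top"): print(n,[proj(n,f(p)) for p in((60,60,14),(60,-60,14),(-60,-60,14),(-60,60,14),(25,-76,34.5),(25,0,26))])
z=lambda im,x,y,w,h:cv2.resize(im[y:y+h,x:x+w],(400,300),interpolation=cv2.INTER_CUBIC)
cv2.imwrite("pics/z9.png",np.vstack([np.hstack([z(s,200,150,120,90),z(t,180,120,120,90)]),np.hstack([z(s,245,90,48,36),z(s,150,90,160,120)])]))
E
```

```text
17.2 [511.23 249.38 249.43] [-2.79 -0.    2.85] [ 0.75 -0.42 -2.46]
[[ 0.27 -0.96  0.1 ]
 [ 0.9   0.29  0.33]
 [-0.34  0.    0.94]] want [[ 0.27 -0.96  0.1 ]
 [ 0.9   0.29  0.33]
 [-0.34  0.    0.94]]
world bed [523.66 292.58 224.28]
side [array([244.12, 159.33]), array([292.3 , 162.35]), array([291.82, 172.04]), array([236.85, 168.46]), array([299.56, 156.81]), array([267.29, 158.37])]
top [array([218.64, 199.21]), array([233.8 , 150.53]), array([280.42, 161.71]), array([264.9 , 212.59]), array([245.84, 144.77]), array([237.43, 177.19])]
tool bed [526.2  300.96 222.74]
side [array([244.61, 158.14]), array([292.37, 161.12]), array([291.91, 170.55]), array([237.47, 167.02]), array([299.57, 155.58]), array([267.59, 157.14])]
top [array([215.14, 198.16]), array([230.29, 149.58]), array([276.68, 160.69]), array([261.16, 211.48]), array([242.21, 143.79]), array([233.83, 176.16])]
```

View pics/z9.png

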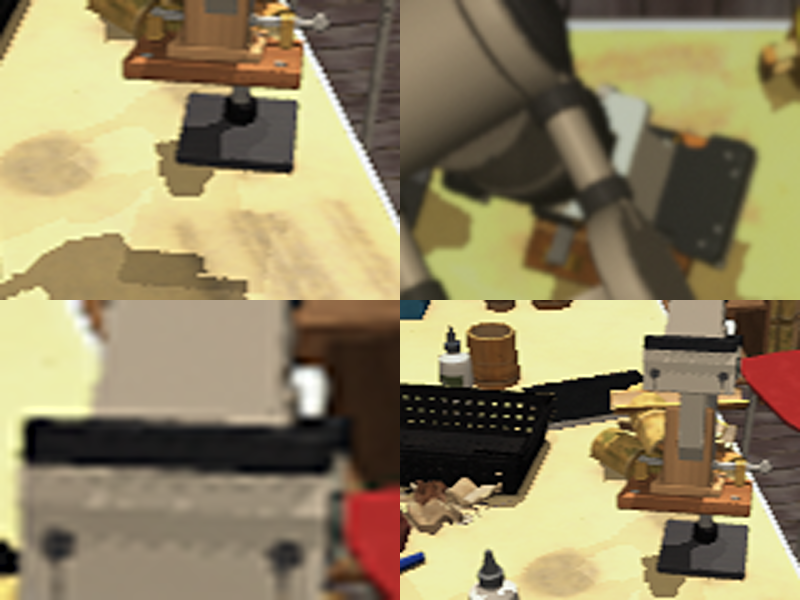

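The side view shows the tilted holder in front of the camera with its near top edge running (237.5,169.5)–(290.6,171.6) and the keeper's end at (297,156), lying in the fork. In the top view the base corner is near (217.5,199.5). That favours the constant-z-offset model, so I'll pin it down with masks.

```bash
python3 - <<'E'
from h import *
np.set_printoptions(precision=1,suppress=True,linewidth=200)
for n,(x0,x1,y0,y1) in(("top",(205,245,180,212)),("side",(230,300,148,182))):
    im=cv2.imread(f"pics/{n}9.png");h=cv2.cvtColor(im,cv2.COLOR_BGR2HSV)
    for v in range(y0,y1): print(v,"".join("#" if h[v,u,0]<18 and h[v,u,1]>120 and h[v,u,2]>150 else "o" if h[v,u,0]<18 and h[v,u,1]>110 else "+" if h[v,u,1]<50 else "." for u in range(x0,x1)))
from scipy.spatial.transform import Rotation as Rn
Rh=(Rn.from_euler("z",73.2,degrees=True)*Rn.from_euler("y",20,degrees=True)).as_matrix()
for d in((0,0,0),(2.6,8.4,-1.5)):
    f=lambda p:Rh@(np.array(p)-[25,0,14])+[523.7,292.6,224.3]+np.array(d)
    print("top",[proj("top",f(p)) for p in((60,60,14),(60,60,0),(60,10,14),(-60,60,14),(-60,60,0))]);print("side",[proj("side",f(p)) for p in((-60,60,14),(-60,60,0),(-60,-60,14),(-60,-60,0))])
E
```

```text
180 ..........................+++...........
181 ..........................++++..........
182 .........................+++++..........
183 ........................+++++++.........
184 ........................+++++++.........
185 ........................................
186 .................oooo...................
187 ................oooooo........o.........
188 ................oooooo......ooo.........
189 ...............ooooooo......ooo.........
190 ...............oooooo......oooo.........
191 ...............oooooo......oooo.........
192 ..............ooooooo......ooooo........
193 ..............ooooooo.....oooooo........
194 .............ooooooo......oooooo........
195 .............ooooo........oooooo........
196 .............ooooo....++....ooooo.......
197 .............ooooo...........oooo.......
198 .............ooooo...........oooo.......
199 .............ooooooooooo.....ooooo......
200 ................oooooooo.....ooooo......
201 ....................oooooooooooooo......
202 ......................ooooooooooooo.....
203 ........................ooooooooooo.....
204 ................
[... 2625 characters left out ...]
++.......+++++.......................++
179 ...........................+++++++++++++++++++......................++
180 ...........................++++++++++++++++++++++++++++++++..........+
181 ..........................+++++++++++++.+++++++++++++++++++..........+
top [array([218.6, 199.2]), array([221.1, 200.2]), array([225. , 178.8]), array([264.9, 212.6]), array([266.9, 213.4])]
side [array([236.9, 168.5]), array([236.7, 174.7]), array([291.9, 172. ]), array([291.4, 178.3])]
top [array([215.1, 198.1]), array([217.6, 199.1]), array([221.5, 177.8]), array([261.2, 211.4]), array([263.2, 212.3])]
side [array([237.5, 167. ]), array([237.3, 173.2]), array([292. , 170.5]), array([291.5, 176.8])]
```

The top view's corner (218,199) and the side view's top edge put the bed within about 2–3 mm of the constant-offset estimate, roughly (523.5,294.5,226). The focus is at (526.5,300.8,224), so a small correction is needed.

carry_out(plan=[{"tx": 1,"ty": 2,"tz": -1,"rx": 0,"ry": 0,"rz": 0},{"tx": 1,"ty": 2.5,"tz": -1,"rx": 0,"ry": 0,"rz": 0},{"tx": 0.8,"ty": 2,"tz": 0,"rx": 0,"ry": 0,"rz": 0},{"tx": 0,"ty": 0,"tz": 0,"rx": 0,"ry": 0,"rz": 0},{"tx": 0,"ty": 0,"tz": 0,"rx": 0,"ry": 0,"rz": 0},{"tx": 0,"ty": 0,"tz": 0,"rx": 0,"ry": 0,"rz": 0},{"tx": 0,"ty": 0,"tz": 0,"rx": 0,"ry": 0,"rz": 0},{"tx": 0,"ty": 0,"tz": 0,"rx": 0,"ry": 0,"rz": 0},{"tx": 0,"ty": 0,"tz": 0,"rx": 0,"ry": 0,"rz": 0},{"tx": 0,"ty": 0,"tz": 0,"rx": 0,"ry": 0,"rz": 0}])

```text
time: 18.3
tool_pos: [514.1, 256.2, 247.5]
tcp_rot: [-2.793, -0.0, 2.849]
contact_force: [0.2, -0.4, -3.0]
grip_width: 15.7
finger_force: 30.0
```

```bash
python3 - <<'E'
from h import *
from scipy.spatial.transform import Rotation as Rn
np.set_printoptions(precision=1,suppress=True,linewidth=200)
o=bot.get_obs();print(o["time"],o["tool_pos"],o["tcp_rot"],o["grip_width"],o["finger_force"],o["contact_force"])
Rh=(Rn.from_euler("z",73.2,degrees=True)*Rn.from_euler("y",20,degrees=True)).as_matrix()
f=lambda p:Rh@(np.array(p)-[25,0,14])+[526.5,300.8,224]
print("want top",proj("top",f((60,60,14))),"side",proj("side",f((-60,60,14))),proj("side",f((60,60,14))),proj("side",f((25,-76,34.5))))
for n,(x0,x1,y0,y1) in(("top",(208,230,184,206)),("side",(234,304,150,176))):
    im=bot.capture(n)[:,:,::-1].copy();h=cv2.cvtColor(im,cv2.COLOR_BGR2HSV)
    for v in range(y0,y1): print(v,"".join("o" if h[v,u,0]<18 and h[v,u,1]>110 else "+" if h[v,u,1]<50 else "." for u in range(x0,x1)))
E
```

```text
18.3 [514.1 256.2 247.5] [-2.8 -0.   2.8] 15.749003040679343 29.997743368148804 [ 0.2 -0.4 -3. ]
want top [215.2 198. ] side [237.6 166.6] [244.7 157.7] [299.7 155.1]
184 .............o........
185 ...........ooooo......
186 ..........oooooo......
187 ..........oooooo..+...
188 ..........oooooo.....o
189 .........oooooo......o
190 .........oooooo......o
191 .........oooooo......o
192 ........oooooo......oo
193 ........ooooo.......oo
194 ........oooo.........o
195 .......ooooo..........
196 .......ooooo..........
197 .......oooooo.........
198 ........ooooooooo.o...
199 ...........ooooooooo..
200 ...............ooooooo
201 .................ooooo
202 ..................oooo
203 ......................
204 ......................
205 ......................
150 ....................oooooooo..........ooo.ooooooo.++.++...............
151 ......................oooooo..........ooo.oooooo.o..+++...............
152 .............++.......oooooo..........ooo.ooooo.....o++++.............
153 ..........o..++++++++.oooooooooo......ooo..ooo.........++....++.+.....
154 ........ooo....o+++++.ooooooooooooo
[... 910 characters left out ...]
oooooooooooo.+++..++++.++
167 ....ooooooooooooooooooooooooooooooooooooooooooooooooooooo.+++....+++++
168 ....ooooooooooooooooooooooooooooooooooooooooooooo.++ooooo.++++...+++++
169 ....ooooooooooooooooooooooooooooooooooooooooooooooooooooo..+++.....+++
170 ....ooooooooooooooooooooooooooooooooooooooooooooooooooooo..++++..+..++
171 ....ooooooooooooooooooooooooooooooooooooooooooooooooooooo...+++.......
172 .....ooooooooooooooooooooooooooooooooooooooooooooooooooo....++++....++
173 .................ooooooooooooooooooooooooooooooooooooooo.....+++....++
174 ..................................oooooooooooooooooooooo......+++.....
175 ....................................+++++............ooo......+++.....
```

The top corner reads (215,197.5) against the wanted (215.2,198.0), and the side corner (238,166.8) against (237.6,166.6). The grip is steady and the keeper is shut, so I'm handing it in.

```bash
python3 -c "
from plant import bot
print(bot.close_job())"
```

```text
the job is handed in; nothing more can be done
None
```

I handed the job in at 18.3 s: keeper shut over the ring, and the holder held still at the focus in front of the lens, tipped 20° towards it and within about 1 pixel of the target in both views; the judge's result wasn't shown.

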